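Slide the budgie ladder home and lock its clamp

TASK

On the play-gym board, the beech ladder lies loose in one of the four clamps, pulled part of the way out. Slide it fully home against the stop of that clamp, then turn that clamp's knob clockwise until you feel it stiffen and the ladder is firmly gripped, without forcing it, and let go. Do not touch the other clamps or their knobs, and leave everything else where it is.

Things in the scene. Friction and masses are not known exactly. Their poses are not given: they have to be found in the camera images.
- board: Plywood board fixed on the table, 310 (x) x 275 (y) x 12 mm high; origin at the centre of its underside. Four alike clamps stand on it in a row along its y, 62 mm apart, at its near (-x) part.
- clamp: The clamp the ladder lies in, fixed on the board; which of the four places varies. Origin: its foot's centre on the board's top, z up, x along its slot and out of it, away from the robot. Tower with the knob: x -55 to -10, y -26 to +26, 40 mm high. Slot: x -10 to +42 mm, walls 24 mm high, its floor is the board.
- stop (a point): Middle of the clamp tower's face at clamp x = -10 mm, the stop where the ladder's tongue ends when fully home. In the slot beyond it the fixed cheek's face is at clamp y = -10 mm and the moving jaw closes towards it from the +y side.
- knob_grip (a point): On the axis of that clamp's knob, at grip height: clamp (-32.5, 0, +68) mm. Aluminium bar grip 34 mm long (x axis of this point), 12 thick (y), from 20 mm below this point to 12 above; under it a neck of 8 mm radius, and the tower's top 28 mm below this point. Turns about the vertical z. Neighbouring knobs: alike, 62 mm away, at any angle.
- knob (a joint): Angle of that knob, rad, growing clockwise seen from above; 0 (bar along the slot) to 1.75; starts at 0 to 0.15. Drives the jaw 10 mm per rad. Drags with a steady 0.27 N m while turning (less when held still); each newton of clamping adds 0.01 N m. Stays where it is left. Clamping begins at some unseen angle from 0.4 to 1.0, then grows by about 10 N per 0.1 rad.
- jaw: The jaw's carrier in that clamp. Origin at clamp x 20 mm, y 16 mm less 10 mm per rad of the knob. Its stiff rubber pad, 36 mm long, 18 high, stands proud of that y towards the ladder by an unseen 0 to 6 mm, different each time. Its grip is firm from 8 N; at rest it should be at most 26 N, and over 30 N at any time bruises the ladder.
- ladder: Loose beech ladder lying flat on the board, about 110 g, 16 mm high. Origin: underside, middle of its 110 mm rung part (x -55 to +55), 44 mm wide over the two rails, which can be pinched from above. A tongue 16 mm wide, 60 long points to -x into the slot, ending at x = -115. Fully home its origin is at clamp x = 105 mm; it starts 18 to 32 mm farther out.
- tongue_tip (a point): Middle of the end face of the ladder's tongue; at clamp x = -10 mm when fully home.
- clamp_b: Neighbour clamp, the same shape and axes, holding a short round perch that juts out to its x = 76 mm. Not to be touched.
- clamp_c: Neighbour clamp, the same shape and axes, holding a white chalk bar that juts out to its x = 67 mm. Not to be touched.
- clamp_d: Neighbour clamp, the same shape and axes, empty. Not to be touched.
- bead: Wooden toy ring 22 mm across, 20 mm high, standing on the board, loose, about 170 mm out from clamp_b's origin along its x. Origin: underside.
- feeder_cup: Yellow plastic cup, 68 mm across, 50 mm high, on the table. Origin: underside.
- bath_bowl: Glass bowl 130 mm across, 45 mm high, on the table. Origin: underside.
- scoop: Aluminium scoop about 140 mm long, on the table. Origin: underside of its pan.
- bell: Red plastic bell, 44 mm across, 46 mm high, standing on a turntable tray 150 mm across and 20 mm high. Origin: underside.
- seed_jar: Glass jar 64 mm across, 110 mm high, on the table. Origin: underside.

How it is judged:
By the outcome, as a careful person would: the job done as asked, in the order asked, and still so for the second after the job is handed in, with the robot touching nothing.
It also fails if it takes over 72 s, if anything falls off the work surface, if the arm or the gripper's body presses on something with over 40 N, if the wrist force passes 120 N, or if a joint passes its speed limit or range.

ROBOT

A 6-joint arm with a two-finger parallel gripper is mounted at the origin on the work surface. World frame = base frame: x ahead of the robot, y to its left, z up, the work surface at z = 0. Lengths are in m, angles in rad, forces in N, time in s.
With the tool pointing down it reaches from about 0.35 to 0.775 m from the base axis. Payload 5.5 kg.
Tool frame: the origin (TCP) lies at the very end of the fingers, on their centre line; the grasp point (between the pads) lies 19 mm behind it (grip_point_offset is the distance from the TCP to the grasp point, in m); z points along the fingers, y is the direction in which the jaws open and shut (so a half turn about z gives the same grasp; the last joint's range is limited). The gripper opens to 85 mm and grips with 20 to 120 N. Pads are 22 mm wide; open, the fingers measure 114 mm over their backs; the gripper's body (76 mm by 85 mm) begins 54 mm behind the grasp point. The pads swing forward as they close: fully open they stand 13 mm farther back than shut.
Start: joints at [-0.14, 0.313, 0.046, 1.304, 0, 1.431], TCP at [0.575, -0, 0.231] pointing down, gripper open.
Joint ranges: [-2.76, 2.76], [-0.86, 1.69], [-1.03, 1.26], [-2.2, 2.34], [-1.47, 1.5], [-3.14, 3.14]. Speed limits (rad/s): [2.57, 2.57, 3.14, 3.14, 3.14, 3.14].

INTERFACE

Orientations are given as a unit quaternion [w, x, y, z].
In Python, from workcell import * gives the robot as it stands.
- The arm moves only by the shell command python3 -m crank 'ROWS' [OPENING] [FORCE]. ROWS is a JSON object of lists of equal length, an entry for each row: "travel": the shift along the tool's x, y, z in units of 40 mm (1.0 is 40 mm), a list of three; "turn": the turn about the tool's z in rad. In form: {"travel": [[x, y, z], ...], "turn": [turn, ...]}. A call has 1 to 5 rows; each row is the pose to reach, as a shift and turn from the pose commanded when the call began, along the tool's axes at that moment; what a row does not reach only later rows make up. A row lasts 1/12 s, in which the tool goes at most 41.7 mm and 7.16 degrees, less where a joint would pass 70% of its speed; a pose out of reach is approached as far as the arm can. A call with a gripper value outside its range is refused whole. OPENING is the finger opening in mm, from 0 to 85.4, set as the call begins (- or left out, the last holds). The fingers move at their own pace and stop on an object; FORCE is the grip in N (left out, the last holds). Time passes only in rows, so rows that repeat a pose let the fingers close. It gives the time, the measured TCP pose, the force and the opening at its end, in the units of the state.
- get_state(): the state, without advancing time (a new reading comes with each control period).
- read_camera(name): name is "scene" or "side" or "wrist"; returns a dict with "image" (384x512x3 uint8, red, green, blue), "K" (3x3 intrinsics, pixels), "R" (3x3) and "t" (3): a world point X has camera coordinates R X + t. Camera axes: x right, y down, z forward; pixel columns grow to the right and rows downward; lengths in m; the calibration is good to about 2 mm. The wrist camera is an equidistant fisheye: a pixel r from the principal point sees the ray r / f radians off the axis. A picture is of the moment at which its call begins. There is no depth.
- hand_in(): hands the job in, once; it reports no verdict.
The state is a dict: "clock": time; "joint_pos": joint angles; "qvel": joint speeds; "tau": joint torques, N m; "tcp_pos": TCP position; "orientation": TCP orientation; "wrist_force": force on the tool from outside, world axes, zero at the start; "ft_torque": the same for the moment, N m; "finger_gap": finger opening in m.
Only numpy, scipy, OpenCV 4.12 (cv2) and the standard library are available. Lean on these libraries where they do the work, as an engineer would, in place of code of your own. Each camera call takes 0.05 s, during which the arm holds its last target. There are 200 camera calls.

## Working session

There is one attempt and no reset: what is moved stays moved. The work goes in short steps, Python scripts to look and compute and a shell command to move; the robot and the scene stay as the last step left them, time stands still between calls to the robot, and variables do not carry over. Pictures are saved under pics/ and viewed, about 8 in all and at most 12, crops included, and the job is handed in when it is done.

```bash
ls; mkdir -p pics; python3 - <<'E'
from workcell import *
import cv2
for n in ("scene","wrist"):
    c=read_camera(n); cv2.imwrite(f"pics/{n}0.png",c["image"][:,:,::-1]); print(n,c["K"].tolist(),c["R"].tolist(),c["t"].tolist())
s=get_state(); print(s)
E
```

```text
pics
scene [[379.94911251095544, 0.0, 250.49828749188168], [0.0, 379.94911251095544, 196.48840886074925], [0.0, 0.0, 1.0]] [[-0.7083810092300845, 0.7055620583628569, 0.01945578476791167], [0.3690332494607858, 0.3937229618237686, -0.8419006414804138], [-0.6016733387433585, -0.5892065946096389, -0.5392817281476648]] [0.3944055471879139, -0.14831949824107088, 1.3932716472551303]
wrist [[297.3186396354542, 0.0, 254.444732270567], [0.0, 297.3186396354542, 189.57124357141387], [0.0, 0.0, 1.0]] [[0.999997964123133, -0.0004140484384637869, -0.0019749211330457326], [0.00013774862494677655, -0.962431229613731, 0.27152552235382915], [-0.0020131504930010436, -0.27152524160396957, -0.9624292131876508]] [-0.5747580683149154, -0.03463018567513923, 0.37878123253850626]
{'clock': 0.1, 'joint_pos': array([-1.39563282e-01,  3.13938637e-01,  4.51394134e-02,  1.30360311e+00,
        1.72567487e-05,  1.43121233e+00]), 'qvel': array([ 0.0015362 , -0.00140426,  0.00208427, -0.00216347,  0.00058181,
        0.00101096]), 'tau': array([ 3.58776997e-03, -4.81727242e+01,  2.99244744e+01,  1.27543980e-02,
       -1.12281841e-04,  1.60051752e-05]), 'tcp_pos': array([5.74567259e-01, 7.75058537e-05, 2.30509600e-01]), 'orientation': array([-6.46476365e-04,  7.07099233e-01,  7.07113874e-01, -4.76403979e-04]), 'wrist_force': array([-0.69069423,  0.65238899, -0.25375034]), 'ft_torque': array([-0.02857554,  0.04832356, -0.02879506]), 'finger_gap': 0.08550129023208514}
```

View pics/scene0.png

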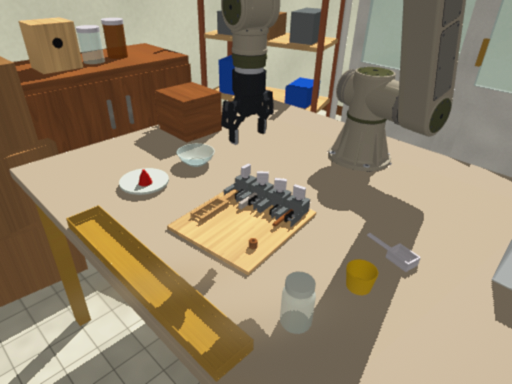

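View pics/wrist0.png

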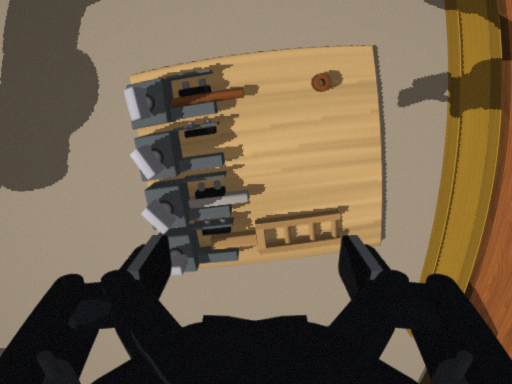

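The wrist view shows +x to the right and +y up. The ladder is in the clamp at the most negative y (tongue at about (230,240)), next to the chalk clamp. I'll shift the camera towards it and project.

```bash
cat > h.py <<'E'
from workcell import *
import numpy as np, cv2
def ray(c,u,v,name="wrist"):
    K,R,t=[np.array(c[k]) for k in("K","R","t")]
    d=np.array([(u-K[0,2])/K[0,0],(v-K[1,2])/K[1,1],1.0])
    if name=="wrist":
        r=np.hypot(d[0],d[1]); d=np.array([*(d[:2]/max(r,1e-9)*np.sin(r)),np.cos(r)])
    return -R.T@t, R.T@d
def onz(c,u,v,z,name="wrist"):
    o,d=ray(c,u,v,name); return (o+d*(z-o[2])/d[2]).round(4)
def snap(name,f):
    c=read_camera(name); np.savez(f"pics/{f}.npz",**c); cv2.imwrite(f"pics/{f}.png",c["image"][:,:,::-1]); return c
def load(f): return dict(np.load(f"pics/{f}.npz"))
E
python3 -m crank '{"travel":[[-0.6,0,0],[-1.2,0,0],[-1.8,0,0],[-2,0,0],[-2,0,0]],"turn":[0,0,0,0,0]}'
python3 - <<'E'
from h import *
c=snap("wrist","w1"); print(-c["R"].T@c["t"])
cv2.imwrite("pics/w1b.png",cv2.resize(c["image"][40:280,110:400,::-1],None,fx=2.7,fy=2.5,interpolation=cv2.INTER_CUBIC))
E
```

```text
clock: 0.52
tcp_pos: [0.5748, -0.0817, 0.2307]
orientation: [-0.0, 0.708, 0.706, -0.0]
wrist_force: [1.1, 0.3, -0.8]
finger_gap: 0.0851
[ 0.57590664 -0.0124872   0.37311388]
```

View pics/w1b.png

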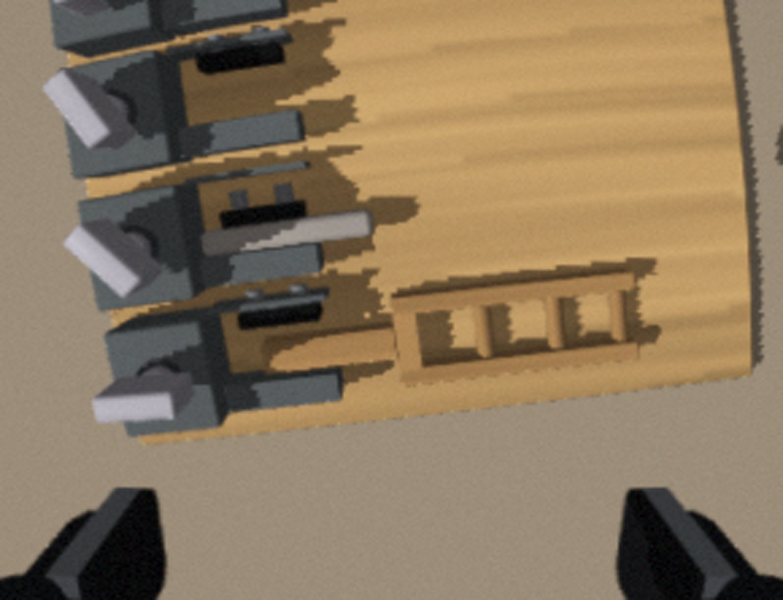

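The picture shows the ladder's rung part (crop (393,297)–(637,370)), the target knob at about (135,408), nearly aligned with the slot, and the board's near edge (145,443)–(752,375).

```bash
python3 - <<'E'
from h import *
c=load("w1")
def P(x,y,z): return onz(c,110+x/2.7,40+y/2.5,z)
for n,z,pts in (("board",.012,[(145,443),(450,408),(752,375),(726,0)]),("ladder",.028,[(393,297),(633,272),(637,346),(402,372)]),
 ("tower",.052,[(107,335),(207,317),(222,428),(128,437)]),("fixedwall",.036,[(228,387),(338,374),(342,398)]),("knob",.092,[(95,402),(175,393),(173,418),(98,422)])):
    q=np.array([P(x,y,z) for x,y in pts]); print(n,q[:,:2].tolist())
    for a,b in zip(q,q[1:]): print("  ",np.linalg.norm(b-a).round(4),np.degrees(np.arctan2(b[1]-a[1],b[0]-a[0])).round(1))
E
```

```text
board [[0.4532, -0.1526], [0.6036, -0.1327], [0.7569, -0.1156], [0.7336, 0.0821]]
   0.1517 7.5
   0.1543 6.4
   0.1991 96.7
ladder [[0.5767, -0.0723], [0.6837, -0.0593], [0.688, -0.096], [0.5806, -0.109]]
   0.1078 6.9
   0.037 -83.3
   0.1082 -173.1
tower [[0.4543, -0.0841], [0.4995, -0.0764], [0.5027, -0.1291], [0.459, -0.1342]]
   0.0459 9.7
   0.0528 -86.5
   0.044 -173.3
fixedwall [[0.5032, -0.114], [0.5525, -0.1076], [0.554, -0.1195]]
   0.0497 7.4
   0.012 -82.8
knob [[0.4615, -0.1037], [0.4945, -0.0997], [0.4928, -0.1104], [0.4617, -0.1125]]
   0.0332 6.9
   0.0108 -99.0
   0.0312 -176.1
```

```bash

python3 -m crank '{"travel":[[0,0.4,0.2],[-0.1,0.8,0.4],[-0.17,1.2,0.6],[-0.17,1.45,0.8],[-0.17,1.45,1.0]],"turn":[-0.12,-0.24,-0.36,-0.48,-0.6]}'
python3 -c "
from workcell import *
print(get_state()['joint_pos'])"
```

```text
clock: 0.98
tcp_pos: [0.6348, -0.0854, 0.1903]
orientation: [0.0, 0.463, 0.886, 0.0]
wrist_force: [-0.1, 0.8, 0.8]
finger_gap: 0.0852
[-2.59363483e-01  4.54498500e-01  1.54105486e-01  1.26996352e+00
  7.02902305e-04  7.03962702e-01]
```

```bash

python3 -m crank '{"travel":[[0,0,0],[0,0,0],[0,0,0],[0,0,0],[0,0,0]],"turn":[-0.12,-0.24,-0.36,-0.48,-0.6]}' 64 >/dev/null
python3 -m crank '{"travel":[[0,0,0.4],[0,0,0.8],[0,0,1.2],[0,0,1.5],[0,0,1.5]],"turn":[-0.12,-0.24,-0.36,-0.48,-0.487]}' 64
python3 - <<'E'
from h import *
c=snap("wrist","w2"); print(get_state()["joint_pos"],-c["R"].T@c["t"])
cv2.imwrite("pics/w2b.png",cv2.resize(c["image"][:,:,::-1],None,fx=1.5,fy=1.5,interpolation=cv2.INTER_CUBIC))
E
```

```text
clock: 1.82
tcp_pos: [0.6311, -0.0847, 0.1282]
orientation: [-0.003, -0.06, 0.998, 0.001]
wrist_force: [-0.7, 0.1, 0.7]
finger_gap: 0.0643
[-2.59889173e-01  4.79973292e-01  4.36566283e-02  1.13816814e+00
  3.70327868e-04 -3.75988453e-01] [ 0.56412738 -0.09297828  0.27088945]
```

View pics/w2b.png

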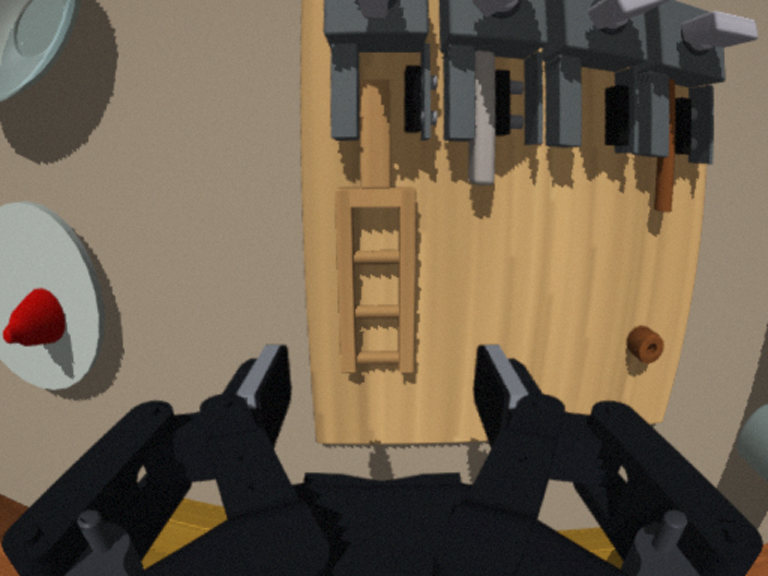

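Ladder centred at col ~377 (rungs (337,190)–(414,374)), fingers centred at ~382: well aligned. Tongue (361–390, 80–187), tower face row ~50.

```bash
python3 - <<'E'
from h import *
c=load("w2")
P=lambda x,y,z: onz(c,x/1.5,y/1.5,z)[:2]
yaw=np.radians(6.9); R=np.array([[np.cos(yaw),np.sin(yaw)],[-np.sin(yaw),np.cos(yaw)]])
o=np.array([.5112,-.1021])
for n,p in dict(nearL=P(337,189,.028),nearR=P(415,189,.028),farL=P(344,373,.028),farR=P(414,374,.028),cheekL=P(358,137,.036),cheekout=P(332,138,.036),towerR=P(427,47,.052),towerL=P(325,38,.052),tcp=np.array([.6311,-.0847])).items(): print(n,p,((R@(p-o))*1000).round(1))
E
```

```text
nearL [ 0.5804 -0.1147] [ 67.2 -20.8]
nearR [ 0.5754 -0.0727] [67.3 21.5]
farL [ 0.6891 -0.1002] [176.8 -19.5]
farR [ 0.6847 -0.0579] [177.6  23. ]
cheekL [ 0.5514 -0.1062] [39.4 -8.9]
cheekout [ 0.5533 -0.1196] [ 39.7 -22.4]
towerR [ 0.5027 -0.0776] [-5.5 25.3]
towerL [ 0.5038 -0.1275] [-10.4 -24.3]
tcp [ 0.6311 -0.0847] [121.1   2.9]
```

```bash

python3 -m crank '{"travel":[[0,0,0.6],[0,0,1.2],[0,0,1.8],[0,0,2.0],[0,0,2.0]],"turn":[0,0,0,0,0]}' 60
python3 -m crank '{"travel":[[0,0,0],[0,0,0],[0,0,0]],"turn":[0,0,0]}'
```

```text
clock: 2.28
tcp_pos: [0.6316, -0.0858, 0.0497]
orientation: [-0.002, -0.057, 0.998, 0.001]
wrist_force: [-0.8, 0.3, 0.1]
finger_gap: 0.0601
clock: 2.53
tcp_pos: [0.6345, -0.0871, 0.0534]
orientation: [0.002, -0.058, 0.998, -0.001]
wrist_force: [0.6, -0.4, -0.0]
finger_gap: 0.0605
```

```bash

python3 -m crank '{"travel":[[0,0,0.4],[0,0,0.7],[0,0,0.88],[0,0,0.88]],"turn":[0,0,0,0]}' 60
python3 -m crank '{"travel":[[0,0,0],[0,0,0],[0,0,0],[0,0,0],[0,0,0]],"turn":[0,0,0,0,0]}' 38 25
```

```text
clock: 2.87
tcp_pos: [0.6316, -0.0865, 0.0143]
orientation: [-0.002, -0.058, 0.998, 0.001]
wrist_force: [-0.5, 0.7, -1.2]
finger_gap: 0.0598
clock: 3.28
tcp_pos: [0.6333, -0.0869, 0.0165]
orientation: [0.0, -0.058, 0.998, -0.0]
wrist_force: [0.3, 0.6, -1.4]
finger_gap: 0.0428
```

```bash

python3 -m crank '{"travel":[[0.1,0,0],[0.2,0,0],[0.3,0,0],[0.38,0,0],[0.38,0,0]],"turn":[0,0,0,0,0]}'
for i in 1 2; do python3 -m crank '{"travel":[[0.025,0,0],[0.05,0,0],[0.05,0,0]],"turn":[0,0,0]}' | egrep 'tcp|force|gap'; done
```

```text
clock: 3.7
tcp_pos: [0.617, -0.0887, 0.0164]
orientation: [-0.0, -0.058, 0.998, -0.0]
wrist_force: [-1.8, -0.7, 1.7]
finger_gap: 0.0433
tcp_pos: [0.6161, -0.0889, 0.0164]
wrist_force: [0.4, -0.3, 1.5]
finger_gap: 0.0435
tcp_pos: [0.6143, -0.0891, 0.0163]
wrist_force: [1.9, -0.4, 1.3]
finger_gap: 0.0433
```

```bash

for i in 1 2; do python3 -m crank '{"travel":[[0.025,0,0],[0.05,0,0],[0.05,0,0]],"turn":[0,0,0]}' | egrep 'tcp|force|gap'; done
```

```text
tcp_pos: [0.6139, -0.0893, 0.0166]
wrist_force: [5.3, 1.3, -0.2]
finger_gap: 0.0435
tcp_pos: [0.6139, -0.0894, 0.0173]
wrist_force: [9.4, 1.6, -1.0]
finger_gap: 0.0431
```

```bash

python3 -m crank '{"travel":[[0.05,0,0],[0.08,0,0],[0.08,0,0]],"turn":[0,0,0]}' | egrep 'tcp|force|gap'
python3 - <<'E'
from h import *
c=snap("wrist","w3")
cv2.imwrite("pics/w3b.png",cv2.resize(c["image"][0:260,150:410,::-1],None,fx=2.3,fy=2.3,interpolation=cv2.INTER_CUBIC))
E
```

```text
tcp_pos: [0.6138, -0.0895, 0.0184]
wrist_force: [15.1, 4.4, -1.7]
finger_gap: 0.0433
```

View pics/w3b.png

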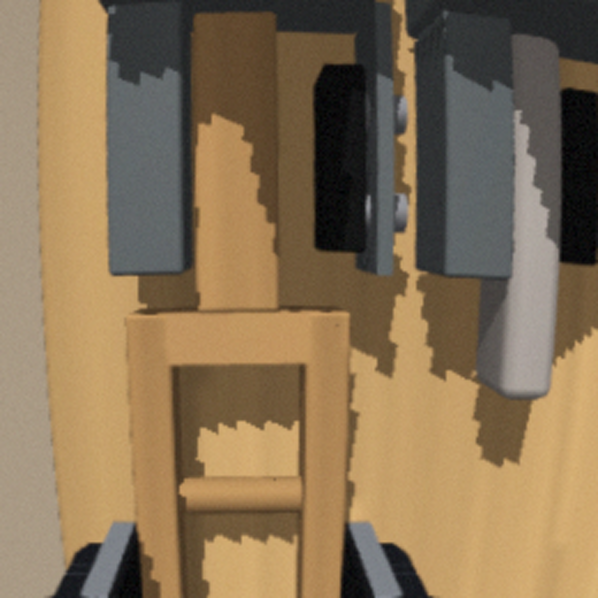

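The tongue (crop cols 193–277) now reaches the tower's dark face at row ~12, with 15 N against the stop. Next I relieve the push and release.

```bash

python3 -m crank '{"travel":[[-0.06,0,0],[-0.12,0,0],[-0.12,0,0]],"turn":[0,0,0]}' | egrep 'tcp|force|gap'
python3 -m crank '{"travel":[[0,0,0],[0,0,0],[0,0,0],[0,0,0]],"turn":[0,0,0,0]}' 60 | egrep 'tcp|force|gap'
python3 -m crank '{"travel":[[0,0,-0.5],[0,0,-1.2],[0,0,-2],[0,0,-2.8],[0,0,-2.8]],"turn":[0,0,0,0,0]}'
python3 - <<'E'
from h import *
c=snap("wrist","w4")
cv2.imwrite("pics/w4b.png",cv2.resize(c["image"][0:260,120:420,::-1],None,fx=2.2,fy=2.2,interpolation=cv2.INTER_CUBIC))
E
```

```text
tcp_pos: [0.6139, -0.0892, 0.0166]
wrist_force: [7.4, -0.1, 0.0]
finger_gap: 0.0433
tcp_pos: [0.6105, -0.0892, 0.0156]
wrist_force: [0.4, -0.2, 0.4]
finger_gap: 0.06
clock: 6.0
tcp_pos: [0.6148, -0.0904, 0.1351]
orientation: [0.005, -0.058, 0.998, -0.002]
wrist_force: [1.1, -0.2, 0.4]
finger_gap: 0.06
```

View pics/w4b.png

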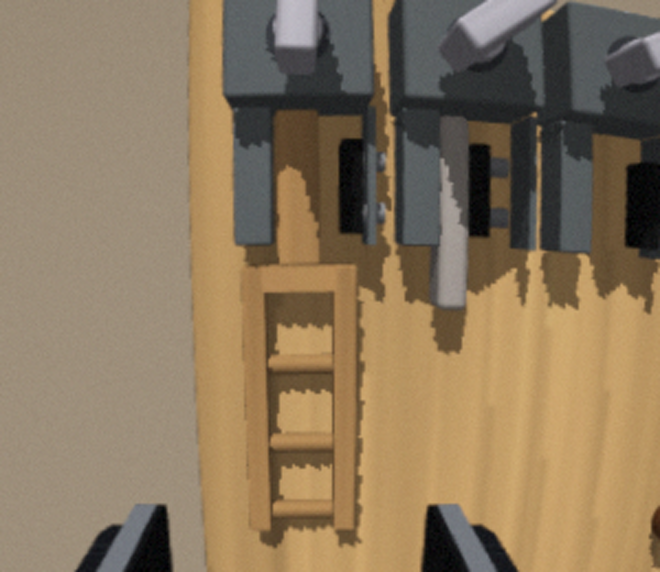

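Ladder released and still home (crossbar at row 266, cheek end at row 243). The knob bar is at the top (col ~297).

```bash
python3 - <<'E'
from h import *
c=load("w4")
P=lambda x,y,z: onz(c,120+x/2.2,y/2.2,z)[:2]
yaw=np.radians(6.9); R=np.array([[np.cos(yaw),np.sin(yaw)],[-np.sin(yaw),np.cos(yaw)]])
o=np.array([.5102,-.1016])
for n,p in dict(nearL=P(243,266,.028),nearR=P(356,266,.028),farL=P(250,528,.028),farR=P(356,530,.028),cheekL=P(272,243,.036),cheekout=P(234,243,.036),twR=P(373,97,.052),twL=P(228,96,.052),knL=P(277,48,.092),knR=P(316,48,.092)).items(): print(n,p,((R@(p-o))*1000).round(1))
k=o+R.T@[-.0325,0]; print(k, "move", (R@(k-[.6116,-.0896]))/.04)
E
```

```text
nearL [ 0.5613 -0.1169] [ 48.9 -21.3]
nearR [ 0.5563 -0.0744] [49.  21.5]
farL [ 0.6689 -0.1037] [157.3 -21.2]
farR [ 0.6646 -0.0591] [158.4  23.6]
cheekL [ 0.5513 -0.1066] [40.2 -9.9]
cheekout [ 0.5527 -0.1204] [ 39.9 -23.8]
twR [ 0.496  -0.0779] [-11.2  25.2]
twL [ 0.5014 -0.1267] [-11.8 -23.9]
knL [ 0.4937 -0.1096] [-17.3  -6. ]
knR [ 0.4924 -0.0988] [-17.3   4.9]
[ 0.47793539 -0.10550445] move [-3.36518091  0.00671968]
```

```bash

python3 -m crank '{"travel":[[0.6,0,0],[1.3,0,0],[2.0,0,0],[2.8,0,0],[3.38,0,0]],"turn":[0,0,0,0,0]}' 30 >/dev/null
python3 -m crank '{"travel":[[0,0,0],[0,0,0],[0,0,0]],"turn":[0,0,0]}'
python3 - <<'E'
from h import *
c=snap("wrist","w5")
cv2.imwrite("pics/w5b.png",cv2.resize(c["image"][60:330,120:400,::-1],None,fx=2.2,fy=2.2,interpolation=cv2.INTER_CUBIC))
E
```

```text
clock: 6.72
tcp_pos: [0.4777, -0.1051, 0.1278]
orientation: [0.0, -0.058, 0.998, -0.0]
wrist_force: [0.1, 0.1, 0.2]
finger_gap: 0.0303
```

View pics/w5b.png

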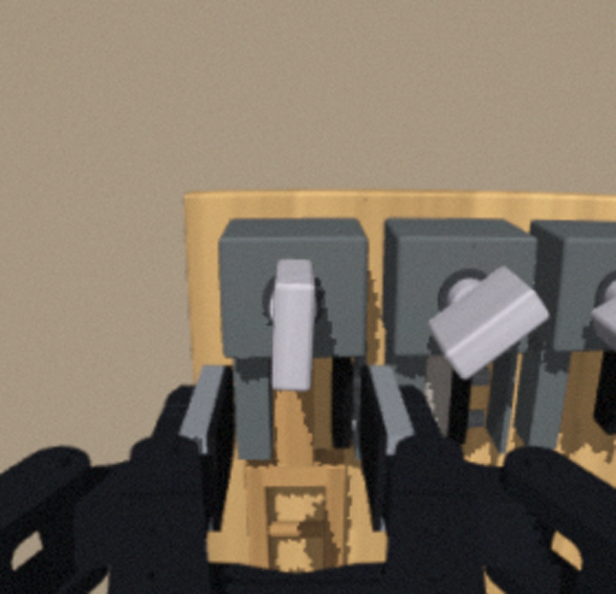

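Target bar top spans (275,285)–(310,389); the fingers are centred at col ~302; neighbour's bar nearest corner is at (430,325).

```bash
python3 - <<'E'
from h import *
c=load("w5")
P=lambda x,y,z: onz(c,120+x/2.2,60+y/2.2,z)[:2]
yaw=np.radians(6.9); R=np.array([[np.cos(yaw),np.sin(yaw)],[-np.sin(yaw),np.cos(yaw)]])
t=np.array([.4773,-.1058])
q=[P(x,y,.092) for x,y in ((275,286),(313,286),(310,389),(273,390))]
for p in q+[np.mean(q,0),P(430,325,.092)]: print(p,((R@(p-t))*1000).round(1))
E
```

```text
[ 0.4609 -0.1128] [-17.1  -5. ]
[ 0.4597 -0.1021] [-17.    5.8]
[ 0.4916 -0.099 ] [15.  5.]
[ 0.4932 -0.11  ] [15.3 -6.1]
[ 0.47635  -0.105975] [-1.  -0.1]
[ 0.4675 -0.0665] [-5.  40.2]
```

```bash

python3 -m crank '{"travel":[[0.025,0,0.4],[0.025,0,0.8],[0.025,0,1.2],[0.025,0,1.5],[0.025,0,1.63]],"turn":[0,0,0,0,0]}' 24
python3 -m crank '{"travel":[[0,0,0],[0,0,0],[0,0,0],[0,0,0],[0,0,0]],"turn":[0,0,0,0,0]}' 6 60
python3 - <<'E'
from h import *
s=get_state(); print(s["ft_torque"],s["wrist_force"],s["joint_pos"])
E
```

```text
clock: 7.18
tcp_pos: [0.4763, -0.1047, 0.0609]
orientation: [-0.001, -0.058, 0.998, 0.001]
wrist_force: [-0.0, -0.5, 0.3]
finger_gap: 0.0239
clock: 7.6
tcp_pos: [0.4763, -0.1063, 0.0617]
orientation: [-0.001, -0.058, 0.998, -0.001]
wrist_force: [2.4, -6.1, -15.2]
finger_gap: 0.0107
[-1.11227074 -0.39535759 -0.21884721] [  2.36971575  -6.08358161 -15.19255938] [-0.38256496  0.27112627 -0.45501243  0.84556875 -0.00258769 -0.49773558]
```

```bash
cat > st.py <<'E'
from workcell import *
import numpy as np
s=get_state(); w,x,y,z=s["orientation"]
print("t%.2f turned %.3f j6 %.3f tz %.3f tau6 %.3f F"%(s["clock"],np.radians(186.9)-2*np.arctan2(y,x)%(2*np.pi),s["joint_pos"][5],s["ft_torque"][2],s["tau"][5]),s["wrist_force"].round(1),s["tcp_pos"].round(4),round(s["finger_gap"],4))
E
python3 st.py
for i in 1 2 3; do python3 -m crank '{"travel":[[0,0,0],[0,0,0],[0,0,0]],"turn":[0.05,0.1,0.1]}' >/dev/null; python3 st.py; done
```

```text
t7.60 turned 0.005 j6 -0.498 tz -0.219 tau6 -0.174 F [  2.4  -6.1 -15.2] [ 0.4763 -0.1063  0.0617] 0.0107
t7.85 turned 0.107 j6 -0.396 tz -0.094 tau6 0.409 F [  0.2  -7.  -13. ] [ 0.4762 -0.1064  0.0618] 0.0112
t8.10 turned 0.207 j6 -0.296 tz -0.068 tau6 0.406 F [  1.2  -6.3 -13.8] [ 0.4761 -0.1065  0.0618] 0.0115
t8.35 turned 0.307 j6 -0.196 tz -0.085 tau6 0.406 F [  1.   -5.9 -13.3] [ 0.4762 -0.1065  0.0618] 0.011
```

```bash

for i in 1 2 3 4; do python3 -m crank '{"travel":[[0,0,0],[0,0,0],[0,0,0]],"turn":[0.025,0.05,0.05]}' >/dev/null; python3 st.py; done
python3 - <<'E'
from h import *
c=snap("wrist","w6")
cv2.imwrite("pics/w6b.png",cv2.resize(c["image"][60:330,120:400,::-1],None,fx=2.2,fy=2.2,interpolation=cv2.INTER_CUBIC))
E
```

```text
t8.60 turned 0.356 j6 -0.147 tz 0.100 tau6 0.310 F [  1.9  -7.1 -14. ] [ 0.4761 -0.1065  0.0618] 0.0108
t8.85 turned 0.406 j6 -0.097 tz 0.082 tau6 0.310 F [  0.5  -5.6 -13.4] [ 0.4761 -0.1066  0.0618] 0.011
t9.10 turned 0.456 j6 -0.047 tz 0.114 tau6 0.310 F [ -0.2  -7.4 -13.6] [ 0.4761 -0.1065  0.0618] 0.0109
t9.35 turned 0.506 j6 0.003 tz 0.073 tau6 0.310 F [  1.4  -6.5 -14.1] [ 0.4761 -0.1066  0.0618] 0.0111
```

View pics/w6b.png

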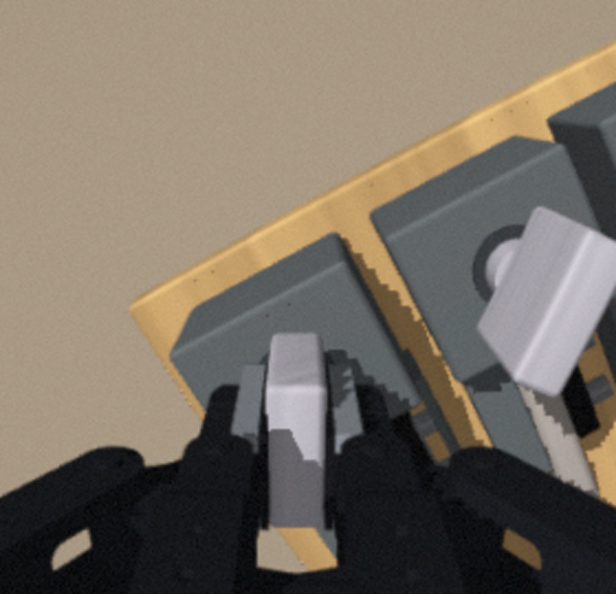

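The picture shows the bar (cols 267–327) turned with the fingers, square in the pads. Torque readings should be taken while moving, so I'll use continuous small rows.

```bash

for i in 1 2 3 4; do python3 -m crank '{"travel":[[0,0,0],[0,0,0]],"turn":[0.02,0.04]}' >/dev/null; python3 st.py; done
```

```text
t9.57 turned 0.545 j6 0.042 tz 0.288 tau6 0.007 F [  0.8  -7.7 -13.7] [ 0.4761 -0.1066  0.0618] 0.0113
t9.73 turned 0.585 j6 0.082 tz 0.260 tau6 0.026 F [  1.5  -7.5 -14.8] [ 0.4761 -0.1066  0.0618] 0.011
t9.90 turned 0.625 j6 0.122 tz 0.327 tau6 0.026 F [  0.6  -7.2 -13.6] [ 0.4761 -0.1066  0.0618] 0.0109
t10.07 turned 0.665 j6 0.162 tz 0.283 tau6 0.026 F [  0.   -6.8 -13.7] [ 0.4761 -0.1066  0.0618] 0.0109
```

```bash

for i in 1 2; do python3 -m crank '{"travel":[[0,0,0],[0,0,0]],"turn":[0.02,0.04]}' >/dev/null; python3 st.py; done
```

```text
t10.23 turned 0.705 j6 0.202 tz 0.257 tau6 0.026 F [ -0.3  -6.6 -13.8] [ 0.476  -0.1066  0.0618] 0.0111
t10.40 turned 0.746 j6 0.242 tz 0.237 tau6 0.026 F [  0.2  -7.  -14.2] [ 0.476  -0.1066  0.0618] 0.011
```

```bash

for i in 1 2; do python3 -m crank '{"travel":[[0,0,0],[0,0,0]],"turn":[0.02,0.04]}' >/dev/null; python3 st.py; done
```

```text
t10.57 turned 0.785 j6 0.282 tz 0.288 tau6 0.026 F [  0.5  -7.3 -13.7] [ 0.4761 -0.1066  0.0618] 0.0108
t10.73 turned 0.826 j6 0.322 tz 0.265 tau6 0.029 F [  1.1  -7.  -13.5] [ 0.476  -0.1066  0.0618] 0.0109
```

```bash

python3 -m crank '{"travel":[[0,0,0],[0,0,0]],"turn":[0.02,0.04]}' >/dev/null; python3 st.py
```

```text
t10.90 turned 0.866 j6 0.362 tz 0.267 tau6 0.031 F [  0.8  -6.9 -12.9] [ 0.476  -0.1067  0.0618] 0.0112
```

```bash

python3 -m crank '{"travel":[[0,0,0],[0,0,0]],"turn":[0.02,0.04]}' >/dev/null; python3 st.py
```

```text
t11.07 turned 0.906 j6 0.402 tz 0.344 tau6 0.031 F [  0.3  -7.3 -14.5] [ 0.476  -0.1067  0.0618] 0.0112
```

```bash

python3 -m crank '{"travel":[[0,0,0],[0,0,0]],"turn":[0.02,0.04]}' >/dev/null; python3 st.py
```

```text
t11.23 turned 0.946 j6 0.442 tz 0.294 tau6 0.042 F [  0.9  -8.2 -13.3] [ 0.476  -0.1067  0.0618] 0.0106
```

```bash

python3 -m crank '{"travel":[[0,0,0],[0,0,0]],"turn":[0.02,0.04]}' >/dev/null; python3 st.py
```

```text
t11.40 turned 0.986 j6 0.482 tz 0.233 tau6 0.045 F [  0.   -7.2 -13.1] [ 0.476  -0.1067  0.0618] 0.0113
```

```bash

python3 -m crank '{"travel":[[0,0,0],[0,0,0]],"turn":[0.02,0.04]}' >/dev/null; python3 st.py
```

```text
t11.57 turned 1.026 j6 0.522 tz 0.264 tau6 0.064 F [  1.   -7.  -14.3] [ 0.476  -0.1067  0.0618] 0.011
```

```bash

python3 -m crank '{"travel":[[0,0,0],[0,0,0]],"turn":[0.02,0.04]}' >/dev/null; python3 st.py
```

```text
t11.73 turned 1.066 j6 0.562 tz 0.343 tau6 0.099 F [  0.4  -7.5 -13.6] [ 0.4759 -0.1067  0.0618] 0.011
```

```bash

python3 -m crank '{"travel":[[0,0,0],[0,0,0]],"turn":[0.02,0.04]}' >/dev/null; python3 st.py
```

```text
t11.90 turned 1.105 j6 0.602 tz 0.380 tau6 0.134 F [  1.1  -7.7 -13.1] [ 0.4759 -0.1067  0.0618] 0.0107
```

```bash

python3 -m crank '{"travel":[[0,0,0],[0,0,0]],"turn":[0.02,0.04]}' >/dev/null; python3 st.py
```

```text
t12.07 turned 1.145 j6 0.642 tz 0.393 tau6 0.170 F [  1.1  -7.5 -14.6] [ 0.4759 -0.1067  0.0618] 0.011
```

```bash

python3 -m crank '{"travel":[[0,0,0],[0,0,0]],"turn":[0.02,0.04]}' >/dev/null; python3 st.py
python3 -m crank '{"travel":[[0,0,0],[0,0,0],[0,0,0]],"turn":[0,0,0]}' >/dev/null; python3 st.py
python3 -m crank '{"travel":[[0,0,0],[0,0,0],[0,0,0],[0,0,0]],"turn":[0,0,0,0]}' 24 >/dev/null; python3 st.py
python3 -m crank '{"travel":[[0,0,-0.2],[0,0,-0.5],[0,0,-1],[0,0,-1.7],[0,0,-2.4]],"turn":[0,0,0,0,0]}' >/dev/null; python3 st.py
python3 -m crank '{"travel":[[0,0,-0.5],[0,0,-1],[0,0,-1],[0,0,-1]],"turn":[0.0,0.0,0,0]}' >/dev/null; python3 st.py
```

```text
t12.23 turned 1.185 j6 0.682 tz 0.415 tau6 0.205 F [  0.5  -6.9 -14. ] [ 0.4759 -0.1067  0.0618] 0.0112
t12.48 turned 1.185 j6 0.681 tz 0.271 tau6 0.257 F [  1.3  -7.4 -13. ] [ 0.4759 -0.1067  0.0618] 0.0113
t12.82 turned 1.184 j6 0.682 tz 0.010 tau6 0.001 F [-0.8 -0.7 -0.2] [ 0.477  -0.1051  0.0635] 0.0238
t13.23 turned 1.184 j6 0.682 tz -0.018 tau6 0.000 F [ 0.7 -0.2  1.3] [ 0.4757 -0.1047  0.1603] 0.0242
t13.57 turned 1.184 j6 0.682 tz -0.027 tau6 0.000 F [ 0.  -0.5 -0.8] [ 0.4773 -0.1053  0.2007] 0.024
```

```bash

python3 -m crank '{"travel":[[0,0.6,0],[0,1.2,0],[0,1.8,0],[0,2.2,0],[0,2.2,0]],"turn":[-0.1,-0.2,-0.3,-0.4,-0.5]}' >/dev/null
python3 -m crank '{"travel":[[0,0,0],[0,0,0],[0,0,0],[0,0,0],[0,0,0]],"turn":[-0.12,-0.24,-0.36,-0.48,-0.6]}'
python3 - <<'E'
from h import *
c=snap("wrist","w7")
cv2.imwrite("pics/w7b.png",cv2.resize(c["image"][:,:,::-1],None,fx=1.5,fy=1.5,interpolation=cv2.INTER_CUBIC))
E
```

```text
clock: 14.4
tcp_pos: [0.5524, -0.062, 0.1975]
orientation: [-0.001, -0.021, 1.0, 0.0]
wrist_force: [-0.1, 0.3, 0.3]
finger_gap: 0.0239
```

View pics/w7b.png

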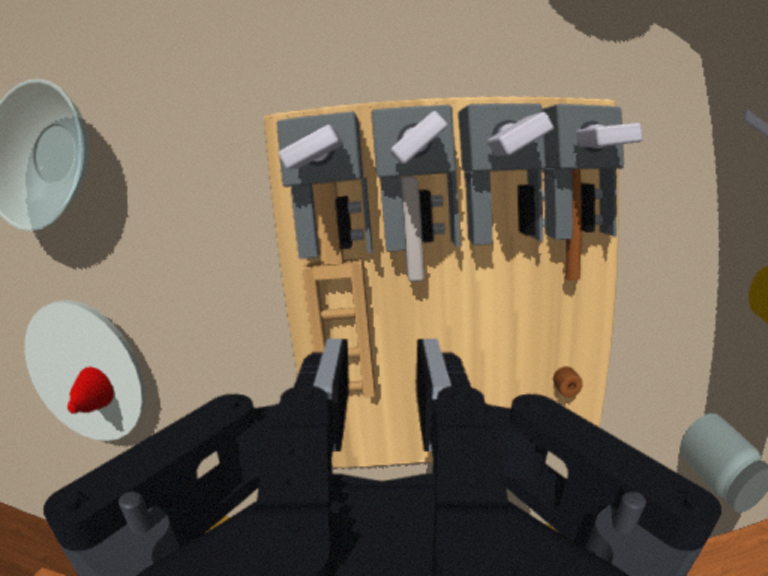

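The knob now sits across at ~65°, the jaw pad (cols 337–352) is against the tongue, and the other clamps and the bead (568,381) look unchanged. One last numeric check of the ladder's position, then I hand in.

```bash
python3 - <<'E'
from h import *
c=load("w7")
P=lambda x,y,z: onz(c,x/1.5,y/1.5,z)[:2]
yaw=np.radians(6.9); R=np.array([[np.cos(yaw),np.sin(yaw)],[-np.sin(yaw),np.cos(yaw)]])
o=np.array([.5102,-.1016])
for n,p in dict(nearL=P(306,267,.028),nearR=P(361,262,.028),cheekR=P(316,255,.036),twL=P(284,185,.052),twR=P(360,178,.052)).items(): print(n,((R@(p-o))*1000).round(1))
E
```

```text
nearL [ 48.8 -20.5]
nearR [48.3 19.7]
cheekR [ 39.  -10.9]
twL [-12.5 -24.5]
twR [-12.2  25.4]
```

```bash
python3 -c "
from workcell import *
print(hand_in())"
```

```text
the job is handed in; nothing more can be done
None
```

The ladder is fully home in its clamp and the knob is tightened on it. I let go and handed the job in at about 14.5 s of the 72 s allowed.

- **Sliding home:** I pinched the ladder by its rails in the end clamp (most negative y, next to the chalk) and slid it about 19 mm. It stopped dead against the stop with 15 N of push, and I released it before turning the knob.
- **Tightening:** I turned the knob about 1.18 rad clockwise. While turning, the torque held at about 0.27 N m until about 1.0 rad, then rose to about 0.42 N m. By the stated friction figures that is roughly 15 N of clamping. The joint-6 torque rise agreed, at about 16 N.
- **Last checks:**
  - After release the tool read no force or torque.
  - In the final picture the jaw pad lies against the tongue, and the other clamps and the bead look unmoved.
  - The rung part starts 60.8 mm from the tower face, where fully home is 60.0. Measured from the cheek's end it is 9.5 mm against 8 mm. Both are within 1–2 mm, which is about the camera's accuracy.
- **Not checked directly:** the clamping force is inferred from torque alone. I did not tug the ladder to test the grip. The fingers pulled on the knob with about 14 N downward while gripping it, well under the 40 N limit.

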